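# Stack washed instrument boxes in the steriliser carrier and close its hold-down

### The job

Two washed, closed instrument boxes are draining on the sloping wire rack. Stack them squarely on the box that already stands in the carrier, first the deep blue-tagged one and on top of it the shallow yellow-tagged one, setting each down gently, not dropped, so that its foot sits fully inside the raised rim of the lid below. Then swing the carrier's hold-down bail over until its pad lies flat on the top lid, and leave the beaker and the flask standing where they are.

Things in the scene. Friction and masses are not known exactly. Their poses are not given: they have to be found in the camera images.
- carrier: Fixed steel carrier: a tray 212 x 86 mm, its seat 8 mm above the worktop, with a hinge post at its +x end (two cheeks, 93 to 115 mm from the origin, 76 mm over both, 144 mm high). Origin on the worktop under the middle of the column of boxes; x runs along the boxes towards the post, y across them, z up.
- base_box: Grey-tagged closed steel box on the carrier's seat, 150 (x) x 62 (y) mm. Origin: centre of its underside, z up. Lid top 34 mm above it, with a raised flared rim 5 mm higher: inside 141 x 53 mm at the lid, 145.6 x 57.6 mm at its top. The foot is 137 x 49 x 6 mm: 2 mm play all round in a rim. The sides, 62 mm apart, are upright from 6 mm above the underside to the lid top.
- deep_box: Blue-tagged closed steel box, about 0.42 kg: 150 x 62 mm, lid top 52 mm above its origin, rim 5 mm higher; else built like base_box (same foot, rim, origin and axes). It starts in one lane of the draining rack, tilted 30 degrees, its z axis leaning towards the robot. A half turn about z makes no difference.
- shallow_box: Yellow-tagged closed steel box, about 0.30 kg: 150 x 62 mm, lid top 34 mm above its origin, rim 5 mm higher; else built like base_box (same foot, rim, origin and axes). It starts in the other lane of the rack, tilted likewise. A half turn about z makes no difference.
- drain_rack: Fixed wire draining rack, 225 mm wide (y), 170 mm long, up to 110 mm high: two lanes, 140 mm apart, sloping 30 degrees down to its -x end, where wire stops 24 mm high hold the boxes. Origin on the worktop under its middle, z up. Two wires, 32 mm apart, carry each box; beside the boxes it is open but for cross wires 60 mm and more along the slope from the boxes' middles.
- bail (a joint): Angle q (rad) of the hold-down bail about the carrier's y axis through bail_hinge: 0 = closed, pad flat on the top lid of all three boxes; 1.57 = upright; 1.80 = open stop; it starts at 1.55 to 1.80. The hinge is stiff (0.2 N m) and stays where it is left. The grip lies 118 cos q - 26 sin q mm from the hinge towards the carrier's -x and 118 sin q + 26 cos q mm above it.
- bail_hinge (a point): Middle of the bail's hinge axis, at the top of the post, 100 mm along the carrier's x from its origin and 140 mm above the worktop, 12 mm above the top lid of the full column.
- bail_grip (a point): Middle of the bail's black cross grip, a bar 14 mm thick and 44 mm long along the carrier's y, between two wire legs 56 mm apart. When closed it stands 38 mm above the top lid.
- beaker: Glass beaker, 65 mm wide, 81 mm high, standing loose behind the work. Origin at the centre of its underside.
- flask: Conical glass flask, 66 mm wide, 100 mm high, standing loose to the right of the rack. Origin at the centre of its underside.

How it is judged:
By the outcome, as a careful person would: the job done as asked, in the order asked, and still so for the second after the job is handed in, with the robot touching nothing.
It also fails if it takes over 69 s, if anything falls off the work surface, if the arm or the gripper's body presses on something with over 40 N, if the wrist force passes 120 N, or if a joint passes its speed limit or range.

### The arm

A 7-joint arm with a two-finger parallel gripper is mounted at the origin on a cart in front of the work surface, level with it; the furniture and walls round the work are solid. World frame = base frame: x ahead of the robot, y to its left, z up, the work surface at z = 0. Lengths are in m, angles in rad, forces in N, time in s.
With the tool pointing down it reaches from about 0.4 to 0.9 m from the base axis. Payload 5.6 kg.
Tool frame: the origin (TCP) lies midway between the tips of the shut fingers; the grasp point (between the pads) lies 19 mm behind it; z points along the fingers, y is the line along which they close (so a half turn about z gives the same grasp; the last joint's range is limited). The gripper opens to 92 mm and grips with 3 to 60 N. Pads are 20 mm wide; open, the fingers measure 128 mm over their backs; the gripper's body (75 mm by 189 mm) begins 69 mm behind the grasp point.
Start: joints at [-1.236, 0.468, -0.012, 1.603, 0.006, 1.071, -0.056], TCP at [0.24, 0.604, 0.215] pointing down, gripper open.
Joint ranges: [-2.53, 2.53], [-0.31, 2.02], [-1.57, 1.55], [0.28, 2.44], [-1.29, 4.43], [0.15, 1.84], [-2.92, 2.92]. Speed limits (rad/s): [2.57, 2.57, 3.14, 3.14, 3.14, 3.14, 3.14].

### API

Orientations are given as a 3x3 rotation matrix whose columns are the frame's x, y, z axes.
In Python, from station import env, effector, solver, viewer, workorder, search_frame, tip_of gives the robot as it stands. Calls block until the motion is done:
- env.reach(position, orientation): joint-space move of the TCP to a pose.
- env.movel(position, frame=None, rate=0.15): straight line of the TCP; frame=None keeps the orientation; rate is the mean speed in m/s.
- env.goto_joints(angles): joint-space move.
- effector.release() and effector.grasp(squeeze=None): open the fingers fully, or close them until they stop; squeeze is the grip in N (None keeps the last).
- env.pause(seconds).
- solver.inverse_kinematics(position, orientation): joint angles nearest the present ones, or None.
- env.sense(): the state.
- viewer.read_camera(name): name is "side" or "top"; returns (picture, depth): 420x560x3 uint8, red, green, blue; 420x560 float32, m along the optical axis (not along the pixel's ray), 0 where there is no reading.
- viewer.camera_info(name): a dict with "intrinsics" (3x3 intrinsics, pixels), "eye" and "rotation" of the camera in the world. Camera axes: x right, y up, looking along -z (the intrinsics and any distortion apply to the point x, -y, -z); pixel columns grow to the right and rows downward; lengths in m; the calibration is good to about 2 mm. A picture is of the moment at which its call begins. camera_info takes no time and is no camera call.
A pose or a line that the arm cannot do raises env.PlanningError and nothing moves.
- workorder.finish_job(): hands the job in; it is judged then, once.
Trained networks look in the newest picture that a camera, given by its name, has taken for a name from the list of things; names that differ only in an ending like _2 or _b are one class to them, and where a whole thing is asked for, a point or a joint stands for the part that bears it (a point fixed in the world has none). Each returns a list of dicts, best first, with "score" (0 to 1); they miss things now and then, are a little off and sometimes report something else, mostly with a low value. They report only what shows in the picture. A call takes as long as a camera call.
- search_frame(camera, name): "at" ([x, y, z] in m, in world coordinates, good to about 4 mm: the middle of the surface that is visible of it).
- tip_of(camera, name): "at" ([x, y, z] in m, in world coordinates, good to about 4 mm: a listed point, or the origin of a listed thing).
The state is a dict: "t": time; "joint_positions": joint angles; "joint_velocities": joint speeds; "tau": joint torques, N m; "ee_pos": TCP position; "tcp_rot": TCP orientation; "wrist_force": force on the tool from outside, world axes, zero at the start; "moment": the same for the moment, N m; "gripper_width": finger opening in m; "grasp_force": force on a finger pad.
Only numpy, scipy, OpenCV 4.12 (cv2) and the standard library are available. Lean on these libraries where they do the work, as an engineer would, in place of code of your own. Each camera call takes 0.05 s, during which the arm holds its last target. There are 200 camera calls.

## Working session

There is one attempt and no reset: what is moved stays moved. The work goes in short steps, each a Python script; the robot and the scene stay as the last script left them, time stands still between calls to the robot, and variables do not carry over. Pictures are saved under pics/ and viewed, at most 10 in all, crops included, and the job is handed in when it is done.

```bash
ls; mkdir -p pics
python3 - <<'E'
from station import *
import numpy as np, cv2
for c in("side","top"):
    p,d=viewer.read_camera(c); cv2.imwrite(f"pics/{c}0.png",p[:,:,::-1]); np.savez(f"{c}0.npz",p=p,d=d)
    i=viewer.camera_info(c); print(c,{k:np.round(v,4).tolist() if not isinstance(v,str) else v for k,v in i.items()})
    for n in["carrier","base_box","deep_box","shallow_box","drain_rack","bail_hinge","bail_grip","beaker","flask"]:
        print(n,[(np.round(r["at"],4).tolist(),round(r["score"],2)) for r in tip_of(c,n)[:2]])
print(env.sense()["t"])
E
```

```text
pics
side {'intrinsics': [[467.727, 0.0, 275.4166], [0.0, 467.727, 206.1876], [0.0, 0.0, 1.0]], 'eye': [0.2735, -1.1041, 0.9415], 'rotation': [[0.9577, 0.1618, -0.2379], [-0.2872, 0.5861, -0.7576], [0.0169, 0.7939, 0.6078]]}
carrier [([0.523, 0.1616, 0.0001], 0.78)]
base_box [([0.5219, 0.1607, 0.0093], 0.8), ([0.7191, -0.0087, 0.0005], 0.66)]
deep_box [([0.5425, -0.1121, 0.0681], 0.81)]
shallow_box [([0.523, -0.2561, 0.0656], 0.93)]
drain_rack [([0.5278, -0.1797, 0.0], 0.79)]
bail_hinge [([0.4987, 0.2561, 0.1422], 0.86), ([0.5657, -0.4258, 0.0015], 0.47)]
bail_grip [([0.4917, 0.2906, 0.2521], 0.96)]
beaker []
flask [([0.5629, -0.427, 0.0028], 0.95)]
top {'intrinsics': [[459.5599, 0.0, 281.2588], [0.0, 459.5599, 207.841], [0.0, 0.0, 1.0]], 'eye': [0.3753, -0.0949, 1.4142], 'rotation': [[0.0147, 0.9875, -0.1567], [-0.9999, 0.0136, -0.008], [-0.0057, 0.1568, 0.9876]]}
carrier [([0.5206, 0.1605, -0.0015], 0.81)]
base_box [([0.5245, 0.1602, 0.0088], 0.64)]
deep_box [([0.5431, -0.1051, 0.0675], 0.72)]
shallow_box [([0.5232, -0.2524, 0.0673], 0.81)]
drain_rack [([0.529, -0.187, 0.0014], 0.79)]
bail_hinge [([0.4996, 0.2544, 0.139], 0.63), ([0.4897, 0.2919, 0.2573], 0.61)]
bail_grip [([0.4932, 0.2916, 0.256], 0.78)]
beaker [([0.7146, -0.0038, -0.0039], 0.92)]
flask [([0.5597, -0.4209, -0.0029], 0.94)]
1.0
```

View pics/side0.png

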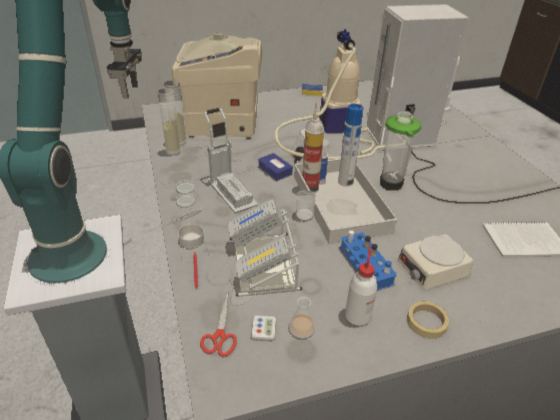

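View pics/top0.png

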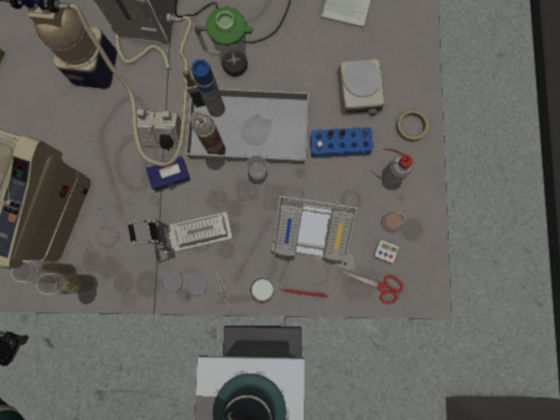

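Both pictures show the scene clearly: in the side view the boxes are near (258,217) and (264,258), the carrier near (232,190) and the bail at (215,125). Next I enlarge these areas and check the depth.

```bash
cat > h.py <<'E'
import numpy as np, cv2
from station import *
def cloud(c,d):
    i=viewer.camera_info(c);K=i["intrinsics"];v,u=np.mgrid[:420,:560]
    P=np.stack([(u-K[0][2])/K[0][0]*d,-(v-K[1][2])/K[1][1]*d,-d],-1)
    return P@np.array(i["rotation"]).T+np.array(i["eye"])
E
python3 - <<'E'
from h import *
s=np.load("side0.npz");t=np.load("top0.npz")
f=lambda im,x,y,w,h:cv2.resize(im[y:y+h,x:x+w],(400,300),interpolation=cv2.INTER_CUBIC)
a=np.vstack([np.hstack([f(s["p"],205,195,108,81+18-18),f(s["p"],180,100,108,108*3//4+30)]),np.hstack([f(t["p"],262,190,108,81),f(t["p"],125,190,116,87)])])
cv2.imwrite("pics/crop.png",a[:,:,::-1])
for c,z in(("side",s),("top",t)):
    P=cloud(c,z["d"]); p=z["p"].astype(int)
    b=(p[...,2]-p[...,0]>60)&(abs(P[...,0]-.53)<.1)&(abs(P[...,1]+.11)<.08)
    y=(p[...,0]-p[...,2]>70)&(abs(P[...,0]-.53)<.1)&(abs(P[...,1]+.25)<.08)&(P[...,2]>.04)
    for n,m in(("blue",b),("yel",y)):
        Q=P[m]; 
        if len(Q)<5: print(n,len(Q));continue
        u,S,V=np.linalg.svd(Q-Q.mean(0)); print(c,n,len(Q),Q.mean(0).round(4),V[0].round(3),np.ptp((Q-Q.mean(0))@V[0]))
    # carrier region lid & lids planes
    for n,ctr in(("deep",(.517,-.107,.115)),("shal",(.505,-.253,.1)),("base",(.522,.161,.045))):
        Q=P[(np.linalg.norm(P-np.array(ctr),axis=-1)<.03)]
        u,S,V=np.linalg.svd(Q-Q.mean(0),full_matrices=False);print(c,n,len(Q),Q.mean(0).round(4),"normal",V[2].round(3),"rms",(S[2]/len(Q)**.5).round(4))
E
```

```text
side blue 43 [ 0.5167 -0.1024  0.1148] [-0.856  0.116 -0.504] 0.07352970439377182
side yel 92 [ 0.5047 -0.2469  0.0984] [-0.865  0.098 -0.492] 0.07804328752831866
side deep 227 [ 0.5166 -0.1101  0.1143] normal [-0.516  0.003  0.857] rms 0.003
side shal 294 [ 0.5052 -0.2556  0.0985] normal [-0.509  0.008  0.861] rms 0.0031
side base 144 [0.5218 0.1614 0.0439] normal [-0.007  0.01  -1.   ] rms 0.002
top blue 50 [ 0.5173 -0.104   0.1126] [-0.867  0.121 -0.484] 0.07138557150473972
top yel 87 [ 0.5049 -0.2488  0.0977] [-0.862  0.115 -0.494] 0.07770208264302297
top deep 319 [ 0.5181 -0.1069  0.114 ] normal [-0.484  0.086  0.871] rms 0.0025
top shal 308 [ 0.5061 -0.253   0.0985] normal [-0.508  0.095  0.856] rms 0.0025
top base 306 [0.522  0.161  0.0432] normal [ 0.006 -0.007  1.   ] rms 0.0029
```

View pics/crop.png

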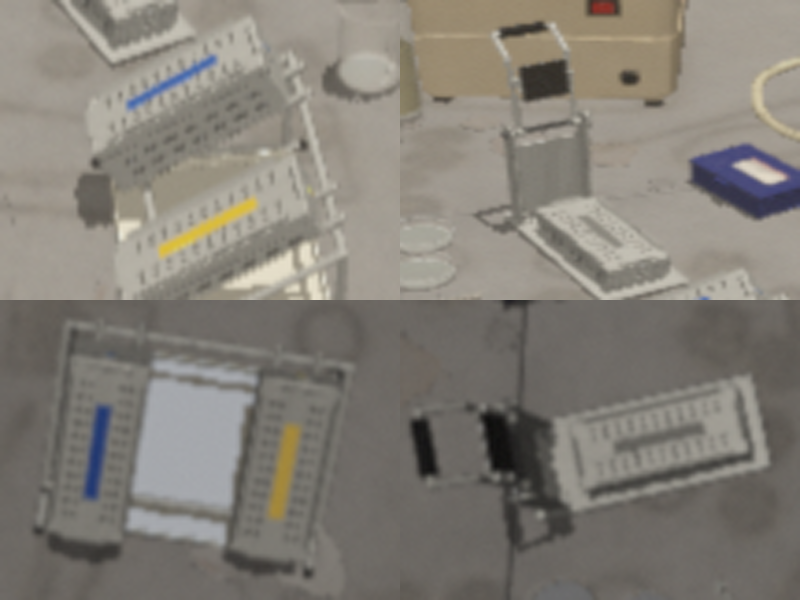

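The crops show the rims plainly, with each tag centred on its lid. The rack sides beside the boxes are open, and the bail stands near upright. The poses agree to within a few mm. I'll refine them with a rectangle fit on the lid slab.

```bash
cat >> h.py <<'E'
from scipy.optimize import minimize
def boxR(yaw,tilt):
    c,s=np.cos(yaw),np.sin(yaw);Rz=np.array([[c,-s,0],[s,c,0],[0,0,1]])
    c,s=np.cos(tilt),np.sin(tilt);return Rz@np.array([[c,0,s],[0,1,0],[-s,0,c]])
def fitlid(Ps,ctr,R,L=.150,W=.062):
    """ctr: approx lid-top centre. Rectangle fit (soft occupancy) of points in lid..rim slab; returns lid centre, dyaw"""
    q=np.vstack([(P.reshape(-1,3)-ctr)@R for P in Ps])
    q=q[(abs(q[:,0])<.11)&(abs(q[:,1])<.06)]
    m=(abs(q[:,2]-.002)<.009)
    def cost(v):
        c,s=np.cos(v[2]),np.sin(v[2]);x=q[:,0]-v[0];y=q[:,1]-v[1]
        a=c*x+s*y;b=-s*x+c*y
        ins=1/(1+np.exp(np.clip((abs(a)-L/2)/.0015,-50,50)))/(1+np.exp(np.clip((abs(b)-W/2)/.0015,-50,50)))
        return -(ins*np.where(m,1,-1)).sum()
    g=[np.array([a,b,c]) for a in(-.004,0,.004) for b in(-.004,0,.004) for c in(-.03,0,.03)]
    r=min((minimize(cost,x0,method="Nelder-Mead",options=dict(initial_simplex=x0+np.vstack([np.zeros(3),np.diag([.003,.003,.02])]))) for x0 in g),key=lambda r:r.fun)
    i=m&(abs(q[:,0])<.06)&(abs(q[:,1])<.022)
    return ctr+R@np.array([r.x[0],r.x[1],np.median(q[i,2])]),r.x[2]
E
python3 - <<'E'
from h import *
Z={c:cloud(c,np.load(c+"0.npz")["d"]) for c in("side","top")}
y=-.135
for n,ctr,R,h in(("deep",(.517,-.1032,.1135),boxR(y,-np.pi/6),.052),("shal",(.5048,-.2478,.098),boxR(y,-np.pi/6),.034),("base",(.522,.161,.042),boxR(1.808,0),.034)):
    for cs in(("side",),("top",),("side","top")):
        c,dy=fitlid([Z[k] for k in cs],np.array(ctr),R)
        print(n,cs,"lid",c.round(4),"origin",(c-h*R[:,2]).round(4),"dyaw(in plane)",round(dy,4))
E
```

```text
deep ('side',) lid [ 0.5016 -0.0836  0.1043] origin [ 0.5274 -0.087   0.0593] dyaw(in plane) -0.2654
deep ('top',) lid [ 0.4993 -0.1017  0.1028] origin [ 0.5251 -0.1052  0.0577] dyaw(in plane) -0.0074
deep ('side', 'top') lid [ 0.5094 -0.0994  0.1091] origin [ 0.5352 -0.1029  0.0641] dyaw(in plane) -0.0202
shal ('side',) lid [ 0.4998 -0.2399  0.0948] origin [ 0.5166 -0.2421  0.0654] dyaw(in plane) -0.0177
shal ('top',) lid [ 0.4926 -0.2508  0.0903] origin [ 0.5094 -0.2531  0.0608] dyaw(in plane) 0.0193
shal ('side', 'top') lid [ 0.5003 -0.2443  0.095 ] origin [ 0.5171 -0.2466  0.0655] dyaw(in plane) -0.0276
base ('side',) lid [0.5259 0.169  0.044 ] origin [0.5259 0.169  0.01  ] dyaw(in plane) 0.0098
base ('top',) lid [0.5261 0.1614 0.043 ] origin [0.5261 0.1614 0.009 ] dyaw(in plane) 0.0059
base ('side', 'top') lid [0.5259 0.1642 0.0433] origin [0.5259 0.1642 0.0093] dyaw(in plane) 0.0055
```

```bash
cat >> h.py <<'E'
def nets(names,cams=("side","top"),n=3,off=None):
    out={k:[] for k in names}
    for _ in range(n):
        for c in cams:
            viewer.read_camera(c)
            for k in names:
                r=tip_of(c,k)
                if r: out[k].append(np.r_[r[0]["at"],r[0]["score"]])
    return {k:np.array(v) for k,v in out.items()}
def tool(R,flip=False):
    s=-1 if flip else 1
    return np.c_[s*R[:,0],-s*R[:,1],-R[:,2]]
E
python3 - <<'E'
from h import *
o=nets(["base_box","deep_box","shallow_box","bail_hinge"],n=2)
for k,v in o.items(): print(k,np.median(v,0).round(4),v[:,:2].round(4).tolist())
RB=boxR(-.135,-np.pi/6);RC=boxR(1.808,0)
D=np.array([.5428,-.1075,.0683]);S=np.array([.5223,-.2515,.0675]);C=np.array([.5225,.161,0])
for f in(0,1):
  for n,p,R in(("D",D+RB@[0,0,.009],RB),("Dup",D+RB@[0,0,.1],RB),("S",S+RB@[0,0,.007],RB),("Sup",S+RB@[0,0,.1],RB),("C",C+[0,0,.05],RC),("Cup",C+[0,0,.25],RC)):
    q=solver.inverse_kinematics(p,tool(R,f));print(f,n,None if q is None else np.round(q,2))
print(env.sense()["t"])
E
```

```text
base_box [0.524  0.1592 0.0116 0.89  ] [[0.493, 0.2898], [0.5268, 0.1596], [0.5245, 0.1554], [0.5236, 0.1587]]
deep_box [ 0.5444 -0.11    0.0694  0.84  ] [[0.5432, -0.1094], [0.5462, -0.1075], [0.5417, -0.1106], [0.5455, -0.1115]]
shallow_box [ 0.5207 -0.2536  0.0666  0.67  ] [[0.5227, -0.2566], [0.5194, -0.2529], [0.5208, -0.2511], [0.5206, -0.2543]]
bail_hinge [0.4999 0.2547 0.1424 0.915 ] [[0.5007, 0.2552], [0.4993, 0.252], [0.4996, 0.2552], [0.5002, 0.2542]]
0 D [ 0.51  0.41 -0.43  2.32  2.09  0.18  2.68]
0 Dup [ 0.95  0.22 -0.86  2.36  0.97  0.2  -2.48]
0 S [ 1.39  0.76 -1.1   2.21  1.64  0.43 -2.63]
0 Sup [-0.05  0.2   0.66  2.34 -1.18  0.36 -0.07]
0 C [-0.64  0.54  0.35  1.99 -0.3   0.66  0.14]
0 Cup [-0.72  0.26  0.43  1.84 -0.12  1.06 -0.  ]
1 D [ 0.7   0.46 -0.65  2.31  1.91  0.26 -0.24]
1 Dup [ 0.84  0.19 -0.75  2.36  0.86  0.17  0.76]
1 S [ 1.22  0.61 -0.87  2.22  1.61  0.24  0.45]
1 Sup [ 1.12  0.25 -0.63  2.28 -0.27  0.18  2.22]
1 C [-0.13  0.55 -0.29  1.95  0.24  0.67  2.81]
1 Cup [ 0.57  0.63 -1.31  1.77  0.64  1.26  2.47]
2.0
```

```bash
cat >> h.py <<'E'
Rk=boxR(-.135,-np.pi/6);RC=boxR(1.812,0)
D=np.array([.543,-.108,.0683]);S=np.array([.5217,-.252,.0675]);C=np.array([.5232,.1595,0])
def best(p,R):
    q0=np.array(env.sense()["joint_positions"]);o=[]
    for f in(0,1):
        q=solver.inverse_kinematics(p,tool(R,f))
        if q is not None:o.append((abs(np.array(q)-q0).max(),f,np.array(q)))
    return min(o,key=lambda a:a[0]) if o else None
def st(l=""):
    s=env.sense();print(l,"t",round(s["t"],2),"q",np.round(s["joint_positions"],2),"p",np.round(s["ee_pos"],4),"F",np.round(s["wrist_force"],1),"w",round(float(s["gripper_width"]),4));return s
E
python3 - <<'E'
from h import *
p=D+Rk@[0,0,.009]+[0,0,.11]
via=p+[-.06,0,.12]
Rl=boxR(-.135,-.25)
b=best(via,Rl);print(b[0],b[1],b[2].round(2))
env.reach(via,tool(Rl,b[1]));st("via")
b2=best(p,Rk);print(b2[0],b2[1],b2[2].round(2))
E
```

```text
1.5361034761779704 1 [-0.74 -0.13  0.84  2.09  0.13  0.89  1.48]
via t 4.67 q [-0.74 -0.13  0.84  2.09  0.13  0.89  1.48] p [ 0.4789 -0.1067  0.3061] F [ 0.1 -0.2  0.2] w 0.0916
0.7445205404672761 1 [-0.69  0.15  0.91  2.32 -0.61  0.25  2.18]
```

Run:
```python
from h import *
g=D+Rk@[0,0,.009]
env.reach(g+[0,0,.11],tool(Rk,1));st("pre")
env.movel(g,rate=.12);st("at")
effector.grasp(40);s=st("gr");print(s["grasp_force"])
env.movel(g+[0,0,.015],rate=.05);st("l")
env.movel(g+[0,0,.13],rate=.15);st("lift")
b=best(C+[0,0,.22],RC);print(b[0],b[1],b[2].round(2))
p,d=viewer.read_camera("side");cv2.imwrite("pics/lift.png",cv2.resize(p[130:310,180:380],(800,720))[:600,:,::-1])
```

```text
pre t 5.41 q [-0.69  0.15  0.91  2.32 -0.61  0.25  2.18] p [ 0.5393 -0.1069  0.1866] F [-1.5  0.4  0.6] w 0.0916Traceback (most recent call last):
  File "<stdin>", line 4, in <module>
station.PlanningError: the arm cannot follow that straight line within its joint ranges
```

Run:
```python
from h import *
for a in(30,25,20,15,10):
    T=boxR(-.135,-np.deg2rad(a)); gp=D+Rk@[0,0,.028]; 
    for h in(0,.03,.06,.11):
        p=gp-.019*T[:,2]+[0,0,h]   # TCP ahead of grasp point by 19mm along tool z
        r=[solver.inverse_kinematics(p,tool(T,f)) for f in(1,)]
        print(a,h,[None if q is None else np.round(q,2).tolist() for q in r])
```

```text
30 0 [[1.06, 0.69, -1.1, 2.3, 1.79, 0.56, 0.02]]
30 0.03 [[0.72, 0.38, -0.66, 2.3, 1.59, 0.22, 0.06]]
30 0.06 [[-0.36, 0.24, 0.56, 2.35, -1.16, 0.15, 2.7]]
30 0.11 [[-0.69, 0.15, 0.91, 2.32, -0.61, 0.25, 2.18]]
25 0 [[0.55, 0.42, -0.47, 2.26, 1.26, 0.19, 0.38]]
25 0.03 [[-0.35, 0.33, 0.57, 2.3, -1.01, 0.21, 2.55]]
25 0.06 [[-0.51, 0.28, 0.74, 2.29, -0.82, 0.28, 2.36]]
25 0.11 [[-0.75, 0.19, 0.99, 2.26, -0.52, 0.38, 2.09]]
20 0 [[-0.34, 0.41, 0.57, 2.26, -0.93, 0.28, 2.45]]
20 0.03 [[-0.47, 0.37, 0.72, 2.25, -0.82, 0.35, 2.35]]
20 0.06 [[-0.58, 0.33, 0.85, 2.24, -0.7, 0.41, 2.24]]
20 0.11 [[-0.74, 0.23, 1.01, 2.2, -0.48, 0.51, 2.04]]
15 0 [[-0.43, 0.46, 0.69, 2.2, -0.8, 0.42, 2.31]]
15 0.03 [[-0.53, 0.42, 0.81, 2.19, -0.73, 0.49, 2.25]]
15 0.06 [[-0.61, 0.38, 0.9, 2.18, -0.64, 0.54, 2.17]]
15 0.11 [[-0.7, 0.28, 0.98, 2.14, -0.44, 0.63, 2.0]]
10 0 [[-0.49, 0.51, 0.78, 2.14, -0.73, 0.55, 2.25]]
10 0.03 [[-0.56, 0.47, 0.87, 2.13, -0.68, 0.62, 2.2]]
10 0.06 [[-0.61, 0.42, 0.92, 2.11, -0.59, 0.67, 2.13]]
10 0.11 [[-0.64, 0.32, 0.93, 2.07, -0.41, 0.74, 1.97]]
```

```bash
cat >> h.py <<'E'
def pick(O,zg,a,Fq=40):
    T=boxR(-.135,-np.deg2rad(a));g=O+Rk@[0,0,zg]-.019*T[:,2]
    env.reach(g+[0,0,.11],tool(T,1));env.movel(g,rate=.12);st("at")
    effector.grasp(Fq);s=st("gr");print(s["grasp_force"])
    env.movel(g+[0,0,.015],rate=.05);st("l");env.movel(g+[0,0,.13],rate=.15);st("lift")
def place_pose(P,zg,a,yaw=1.812+np.pi):
    """TCP pose for box origin at P, level"""
    B=boxR(yaw,0);T=boxR(yaw,np.deg2rad(30-a));return np.asarray(P)+B@[0,0,zg]-.019*T[:,2],tool(T,1)
E
python3 - <<'E'
from h import *
pick(D,.028,18)
for y in(1.812+np.pi,1.812):
  for z in(.044,.2): print(y,z,solver.inverse_kinematics(*place_pose(C+[0,0,z],.028,18,y)))
p,d=viewer.read_camera("side");cv2.imwrite("pics/lift.png",cv2.resize(p[140:290,180:380],(800,600))[...,::-1])
E
```

```text
at t 6.87 q [-0.38  0.43  0.62  2.24 -0.86  0.33  2.38] p [ 0.535  -0.1071  0.075 ] F [0.3 0.2 0.4] w 0.0922
gr t 7.42 q [-0.38  0.43  0.62  2.24 -0.86  0.33  2.38] p [ 0.5351 -0.1069  0.0747] F [-0.6  0.3  2.9] w 0.0617
39.99265372753143
l t 7.88 q [-0.44  0.41  0.68  2.23 -0.81  0.37  2.33] p [ 0.5344 -0.1065  0.089 ] F [-0.4  1.1 -5.3] w 0.0617
lift t 8.79 q [-0.79  0.22  1.06  2.16 -0.4   0.59  1.97] p [ 0.5341 -0.1064  0.2036] F [ 0.2 -0.3 -5.9] w 0.0616
4.953592653589793 0.044 [-0.92153844  0.72098174  0.91704399  2.0122425  -0.99440753  0.96416859
  0.83189291]
4.953592653589793 0.2 [-1.12191462  0.53949564  1.19403304  1.9197874  -0.76341932  1.1977692
  0.63286898]
1.812 0.044 [-0.64035527  0.54422818  0.21195019  1.96422971  0.14959572  0.69362504
  2.80942662]
1.812 0.2 [-0.64558707  0.31885375  0.2108073   1.86479548  0.16455904  1.01320083
  2.84845724]
```

View pics/lift.png

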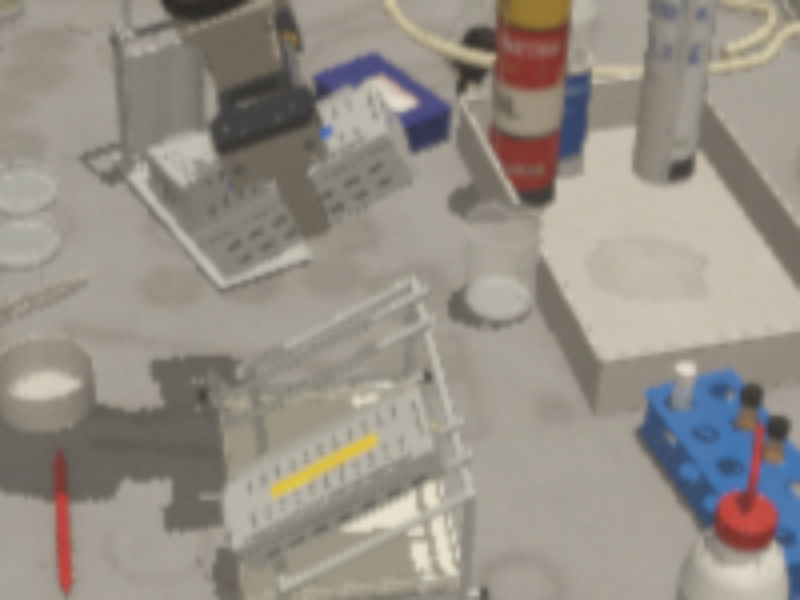

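The picture shows the deep box held near its middle at (310,150), clear of the rack, with the yellow box undisturbed at (330,465). Next I carry it over the carrier and compare it with the base box.

Run:
```python
from h import *
env.reach(*place_pose(C+[0,0,.18],.028,18));st("over")
o=nets(["deep_box","base_box"],n=3)
for k,v in o.items(): print(k,np.median(v,0).round(4),(v[:,:3]*1000).round(0).tolist())
for c in("side","top"):
    p,d=viewer.read_camera(c);np.savez(c+"1.npz",p=p,d=d);P=cloud(c,d);p=p.astype(int)
    m=(p[...,2]-p[...,0]>45)&(np.linalg.norm(P-(C+[0,0,.235]),axis=-1)<.08);Q=P[m]
    if len(Q)>4: u,s,V=np.linalg.svd(Q-Q.mean(0));print(c,len(Q),Q.mean(0).round(4),V[0].round(3))
a=np.hstack([cv2.resize(np.load(f)["p"][y:y+h,x:x+w],(400,400)) for f,x,y,w,h in(("side1.npz",180,80,120,120),("top1.npz",125,165,120,120))])
cv2.imwrite("pics/over.png",a[...,::-1])
```

```text
over t 10.03 q [-1.09  0.56  1.16  1.94 -0.79  1.16  0.66] p [0.5224 0.1621 0.189 ] F [-0.4 -0.5 -5.6] w 0.0619
deep_box [0.5239 0.1577 0.1814 0.62  ] [[524.0, 158.0, 180.0], [524.0, 158.0, 181.0], [524.0, 155.0, 183.0]]
base_box [0.5237 0.1572 0.0095 0.81  ] [[525.0, 157.0, 9.0], [524.0, 160.0, 13.0], [523.0, 156.0, 11.0], [524.0, 157.0, 9.0], [523.0, 158.0, 10.0]]
side 29 [0.5218 0.1586 0.2355] [-0.042  0.977 -0.21 ]
```

View pics/over.png

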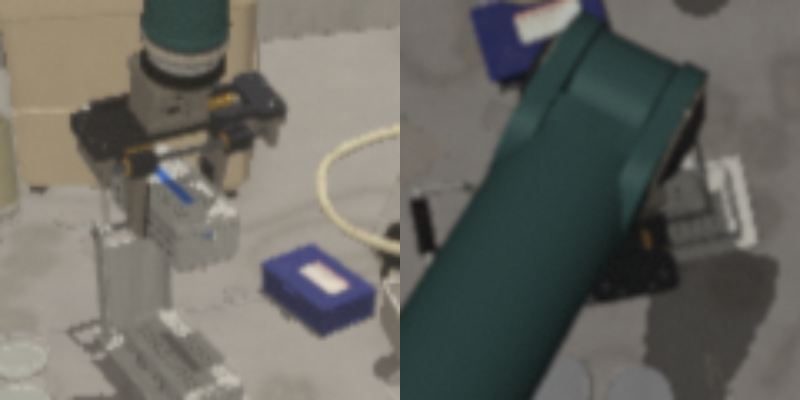

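The side view shows the box level above the base box and parallel to it (tag at (175,185), base at (165,360)). The offset between them is about 1 mm. I'll lower it with force monitoring.

```bash
cat >> h.py <<'E'
def lower(P,zs,zmin,zg,a,thr=2.5):
    """straight down from box-underside height zs in 1 mm steps until contact"""
    p,R=place_pose(np.r_[P[:2],zs],zg,a);env.movel(p,R,rate=.1);env.pause(.15)
    s=env.sense();f0=s["wrist_force"][2];z=zs
    while z>zmin:
        z-=.001;p[2]-=.001;env.movel(p,rate=.02);s=env.sense();df=s["wrist_force"][2]-f0
        e=s["ee_pos"][2]-p[2]
        if df>1: print("z",round(z,4),"dF",round(df,2),"err",round(e,4),np.round(s["wrist_force"],1),np.round(s["moment"],2))
        if df>thr: break
    st("end");return z
E
python3 - <<'E'
from h import *
z=lower(np.array([.5236,.1603]),.052,.039,.028,18);print(z)
E
```

```text
z 0.05 dF 1.32 err -0.0001 [ 0.1  0.6 -4.7] [-0.54 -0.08 -0.06]
z 0.043 dF 1.03 err -0.0001 [ 0.2  0.3 -5. ] [-0.45 -0.09  0.01]
z 0.042 dF 10.09 err 0.0006 [-3.6  0.2  4.1] [-0.36  0.44  0.1 ]
end t 15.12 q [-0.94  0.75  0.95  2.01 -1.03  0.99  0.85] p [0.5228 0.1642 0.052 ] F [-3.6  0.2  4.1] w 0.0617
0.04199999999999999
```

Run:
```python
from h import *
effector.release();st("rel")
p=env.sense()["ee_pos"];env.movel(np.array(p)+[0,0,.15],rate=.2)
T=boxR(-.135,-np.deg2rad(15));g=S+Rk@[0,0,.026]-.019*T[:,2]
env.reach(g+[0,0,.13],tool(T,1));st("pre")
for h in(.11,.06,.03,0):print(h,np.round(solver.inverse_kinematics(g+[0,0,h],tool(T,1)),2))
o=nets(["deep_box","base_box","shallow_box"],n=2)
for k,v in o.items(): print(k,np.median(v,0).round(4),(v[:,:3]*1000).round(0).tolist())
for c in("side","top"):
    p,d=viewer.read_camera(c);np.savez(c+"2.npz",p=p,d=d)
    P=cloud(c,d);p=p.astype(int)
    m=(p[...,2]-p[...,0]>45)&(np.linalg.norm(P-(C+[0,0,.094]),axis=-1)<.08);Q=P[m]
    if len(Q)>4: u,s,V=np.linalg.svd(Q-Q.mean(0));print(c,len(Q),Q.mean(0).round(4),V[0].round(3))
    Q=P[np.linalg.norm(P-(C+[0,0,.094]),axis=-1)<.03];u,s,V=np.linalg.svd(Q-Q.mean(0),full_matrices=False);print(Q.mean(0).round(4),V[2].round(3))
a=np.hstack([cv2.resize(np.load(f)["p"][y:y+h,x:x+w],(400,400),interpolation=cv2.INTER_CUBIC) for f,x,y,w,h in(("side2.npz",180,110,100,100),("top2.npz",130,185,110,110))])
cv2.imwrite("pics/st1.png",a[...,::-1])
```

```text
rel t 15.72 q [-0.94  0.75  0.95  2.01 -1.03  0.99  0.85] p [0.5227 0.1642 0.0514] F [-0.2  1.  -0.1] w 0.0919
pre t 18.14 q [-0.34  0.31  0.93  2.05 -0.54  0.73  2.35] p [ 0.5138 -0.2501  0.2012] F [-0.5  0.4  0.3] w 0.0917
0.11 [-0.3   0.34  0.9   2.07 -0.59  0.69  2.4 ]
0.06 [-0.22  0.42  0.81  2.1  -0.72  0.61  2.52]
0.03 [-0.16  0.46  0.74  2.12 -0.81  0.56  2.6 ]
0 [-0.1   0.51  0.67  2.13 -0.9   0.51  2.68]
deep_box [0.5241 0.1587 0.0432 0.725 ] [[523.0, 158.0, 46.0], [525.0, 161.0, 42.0], [523.0, 157.0, 41.0], [527.0, 160.0, 44.0]]
base_box [0.5229 0.1616 0.0104 0.625 ] [[524.0, 163.0, 9.0], [490.0, 295.0, 258.0], [524.0, 160.0, 11.0], [522.0, 159.0, 10.0]]
shallow_box [ 0.5205 -0.255   0.0677  0.875 ] [[523.0, -254.0, 68.0], [519.0, -256.0, 67.0], [521.0, -256.0, 66.0], [520.0, -252.0, 70.0]]
[0.5027 0.1555 0.0962] [ 0.015 -0.071 -0.997]
top 91 [0.5227 0.1633 0.0947] [-0.24   0.971  0.006]
[0.5233 0.1594 0.0947] [-0.011  0.017 -1.   ]
```

View pics/st1.png

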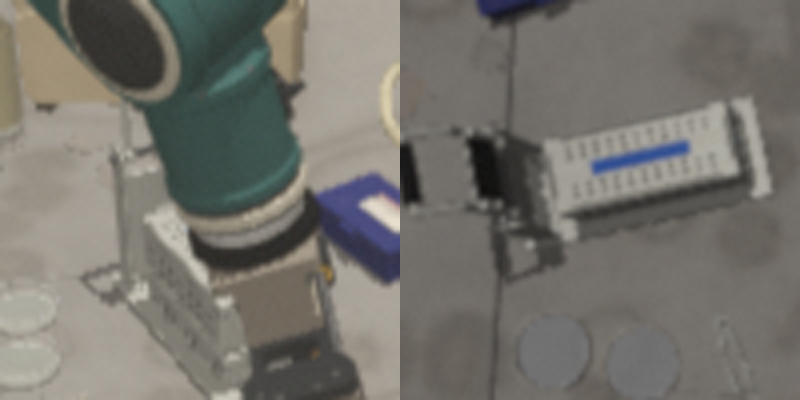

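The top view shows the blue box square on the base: tag at (640,157), level, lid height 94.7 mm against 94 expected. It's seated, so I pick the shallow box next.

Run:
```python
from h import *
pick(S+[-.0003,-.0005,0],.026,15)
env.movel(np.array(env.sense()["ee_pos"])+[0,.05,.06],rate=.2)
q=place_pose([.5236,.1603,.20],.026,15);print(solver.inverse_kinematics(*q))
env.reach(*q);st("over")
o=nets(["deep_box","shallow_box"],n=3)
for k,v in o.items(): print(k,np.median(v,0).round(4),(v[:,:3]*1000).round(0).tolist())
p,d=viewer.read_camera("side");P=cloud("side",d)
cv2.imwrite("pics/over2.png",cv2.resize(p[70:190,180:300],(600,600),interpolation=cv2.INTER_CUBIC)[...,::-1]);p=p.astype(int)
for n,m,z in(("y",p[...,0]-p[...,2]>60,.234),("b",p[...,2]-p[...,0]>45,.094)):
    Q=P[m&(np.linalg.norm(P-(C+[0,0,z]),axis=-1)<.08)]
    if len(Q)>4: u,s,V=np.linalg.svd(Q-Q.mean(0));print(n,len(Q),Q.mean(0).round(4),V[0].round(3),np.ptp(Q@V[0]).round(4))
```

```text
at t 20.36 q [-0.09  0.5   0.66  2.13 -0.89  0.51  2.67] p [ 0.5139 -0.2517  0.0723] F [ 1.3 -0.2  0.3] w 0.092
gr t 20.92 q [-0.09  0.51  0.66  2.13 -0.89  0.51  2.67] p [ 0.5136 -0.2512  0.0719] F [-0.1  1.2  2.9] w 0.0621
39.98965859413147
l t 21.37 q [-0.12  0.48  0.7   2.12 -0.85  0.53  2.63] p [ 0.5134 -0.2513  0.0869] F [ 1.   0.5 -3.5] w 0.0617
lift t 22.28 q [-0.34  0.31  0.94  2.05 -0.54  0.73  2.36] p [ 0.5128 -0.2508  0.2007] F [-0.3 -0.7 -3.1] w 0.0621
[-1.0175874   0.48075219  1.06065782  1.9181811  -0.7393084   1.16971892
  0.61288644]
over t 24.19 q [-1.02  0.48  1.06  1.92 -0.74  1.17  0.61] p [0.5228 0.1634 0.2073] F [-0.4  0.7 -2.2] w 0.0614
deep_box [0.5246 0.161  0.0424 0.73  ] [[524.0, 157.0, 45.0], [529.0, 162.0, 41.0], [523.0, 160.0, 43.0], [526.0, 162.0, 45.0], [523.0, 158.0, 42.0], [527.0, 163.0, 42.0]]
shallow_box [0.5245 0.1551 0.1973 0.64  ] [[524.0, 153.0, 194.0], [526.0, 161.0, 199.0], [524.0, 155.0, 197.0]]
y 55 [0.5231 0.1631 0.2355] [ 0.211 -0.978  0.005] 0.0826
b 27 [0.5239 0.1626 0.0959] [ 0.234 -0.972  0.011] 0.0662
```

View pics/over2.png

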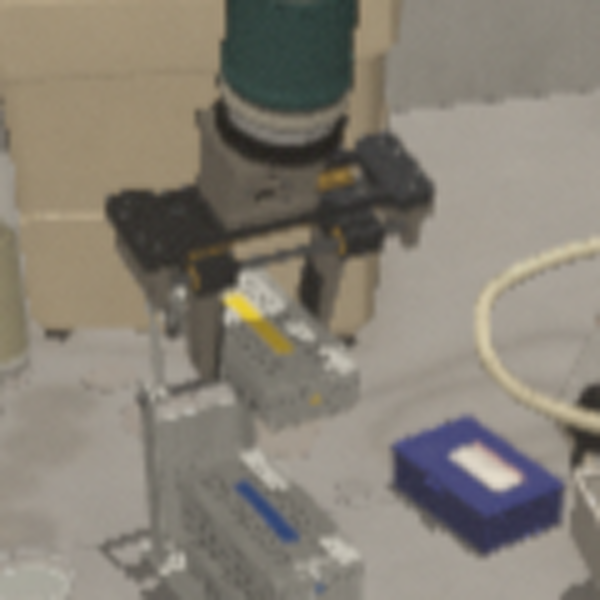

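Yellow sits parallel above blue with the tags within about 1 mm, so I lower it now.

Run:
```python
from h import *
z=lower(np.array([.5236,.1608]),.103,.091,.026,15);print(z)
```

```text
z 0.094 dF 6.27 err 0.0005 [-1.8 -1.1  3.5] [-0.26  0.15  0.09]
end t 28.66 q [-0.91  0.63  0.93  1.99 -0.92  1.03  0.78] p [0.5227 0.1656 0.1021] F [-1.8 -1.1  3.5] w 0.0617
0.09399999999999999
```

Run:
```python
from h import *
effector.release();st("rel")
p=np.array(env.sense()["ee_pos"]);env.movel(p+[0,0,.2],rate=.2);effector.grasp(20)
for c in("top",):
    P=cloud(c,np.load(c+"2.npz")["d"]).reshape(-1,3)
    m=(P[:,0]>.34)&(P[:,0]<.64)&(P[:,1]>.32)&(P[:,1]<.55)&(P[:,2]>.06)
    for y in np.arange(.32,.55,.03):
        k=m&(abs(P[:,1]-y-.015)<.015);Q=P[k]
        if len(Q):print(round(y,2),len(Q),Q.min(0).round(3),Q.max(0).round(3))
ex=np.array([-.239,.971,0]);C2=np.array([.5237,.159,0])
T=tool(boxR(1.812+np.pi,0),1)
for x,z in((.0,.31),(.178,.31),(.178,.243),(.153,.243),(.04,.24),(-.02,.173)):
    q=solver.inverse_kinematics(C2+ex*x+[0,0,z],T);print(x,z,None if q is None else np.round(q,2))
st()
o=nets(["bail_grip","shallow_box"],n=2)
for k,v in o.items(): print(k,(v*1000).round(0).tolist())
```

```text
rel t 29.27 q [-0.91  0.63  0.93  1.99 -0.92  1.03  0.78] p [0.5224 0.1656 0.1016] F [-0.3  0.7 -1.2] w 0.0917
0.44 13 [0.358 0.469 0.07 ] [0.366 0.47  0.199]
0.47 726 [0.34  0.47  0.061] [0.64  0.5   0.339]
0.5 2198 [0.34 0.5  0.06] [0.64  0.53  0.379]
0.53 2144 [0.368 0.53  0.061] [0.64  0.55  0.377]
0.0 0.31 [-1.32  0.38  1.25  1.79 -0.38  1.25  0.28]
0.178 0.31 [-1.52  0.46  1.18  1.71 -0.44  1.28 -0.  ]
0.178 0.243 [-1.48  0.52  1.13  1.79 -0.52  1.17  0.06]
0.153 0.243 [-1.46  0.51  1.15  1.81 -0.51  1.16  0.1 ]
0.04 0.24 [-1.32  0.47  1.19  1.87 -0.48  1.13  0.29]
-0.02 0.173 [-1.15  0.55  1.12  1.95 -0.59  1.02  0.48]
 t 31.77 q [-1.11  0.37  1.15  1.82 -0.61  1.31  0.47] p [0.5224 0.1656 0.3016] F [-0.4 -0.  -0.8] w 0.0003
bail_grip [[491.0, 293.0, 256.0, 580.0], [492.0, 288.0, 250.0, 780.0], [491.0, 291.0, 259.0, 440.0]]
shallow_box [[525.0, 157.0, 91.0, 800.0], [523.0, 161.0, 94.0, 570.0], [520.0, 157.0, 95.0, 870.0], [523.0, 156.0, 94.0, 820.0]]
```

Shallow box is at 94 mm and the bail hasn't moved. The space behind the bail is free, so I push it over now.

```bash
cat >> h.py <<'E'
ex=np.array([-.239,.971,0]);C2=np.array([.5237,.159,0]);TV=tool(boxR(1.812+np.pi,0),1)
def grip(q):
    return .100-(.118*np.cos(q)-.026*np.sin(q)), .140+.118*np.sin(q)+.026*np.cos(q)
def at(x,z): return C2+ex*x+np.array([0,0,z])
E
python3 - <<'E'
from h import *
env.reach(at(.04,.315),TV);env.movel(at(.182,.315),rate=.2);env.movel(at(.182,.243),rate=.2);st("behind")
for q in np.arange(1.64,.84,-.08):
    x,z=grip(q);env.movel(at(x+.019,z-.012),rate=.08)
    s=env.sense();print(round(q,2),np.round(s["wrist_force"],1))
    if np.linalg.norm(s["wrist_force"])>15:break
st("st1")
e=s["ee_pos"];x,z=grip(q)
env.movel(at(x+.035,z+.0),rate=.12);env.movel(at(x+.035,z+.05),rate=.15);env.movel(at(x,z+.05),rate=.15);st("above")
viewer.read_camera("side");print(tip_of("side","bail_grip"));viewer.read_camera("top");print(tip_of("top","bail_grip"),grip(q),at(*grip(q)))
E
```

```text
behind t 34.15 q [-1.49  0.53  1.14  1.78 -0.52  1.17  0.06] p [0.4811 0.3347 0.2438] F [0.3 0.3 0.1] w 0.0001
1.64 [ 0.6  0.5 -0.9]
1.56 [ 0.  -0.  -0.4]
1.48 [-0.2 -0.1 -0. ]
1.4 [-0.4  0.1 -0.9]
1.32 [ 0.3 -0.2 -0.4]
1.24 [ 0.2  0.5 -0.3]
1.16 [-0. -1.  0.]
1.08 [-0.8  0.1  0.5]
1.0 [ 1.  -0.7 -0.7]
0.92 [0.2 0.2 0.6]
st1 t 37.06 q [-1.35  0.47  1.17  1.87 -0.48  1.13  0.23] p [0.5074 0.2244 0.2375] F [0.2 0.2 0.6] w 0.0005
above t 38.24 q [-1.38  0.4   1.23  1.8  -0.4   1.23  0.2 ] p [0.5117 0.2064 0.2991] F [0.1 0.9 0.4] w 0.0006
[{'at': [0.5152, 0.2083, 0.2471], 'score': 0.51}]
[] (np.float64(0.049198863637016824), np.float64(0.2496323152370212)) [0.51194147 0.2067721  0.24963232]
```

Run:
```python
from h import *
done=False
for q in list(np.arange(.92,.16,-.08))+list(np.arange(.16,-.07,-.02)):
    x,z=grip(q);env.movel(at(x,z+.006),rate=.08 if q>.17 else .025)
    s=env.sense();f=s["wrist_force"];print(round(q,2),np.round(f,1),np.round(s["ee_pos"][2]-.006,4))
    if f[2]>(8 if q<.17 else 15):break
env.pause(.1);st("pressed")
p=np.array(env.sense()["ee_pos"]);env.movel(p+[0,0,.05],rate=.15);env.movel(p+[-.2,-.1,.12],rate=.25);st("away")
o=nets(["bail_grip","shallow_box","deep_box","beaker","flask"],n=1)
for k,v in o.items(): print(k,(v*1000).round(0).tolist())
for c in("side","top"):
    p,d=viewer.read_camera(c);np.savez(c+"3.npz",p=p,d=d)
a=np.hstack([cv2.resize(np.load(f)["p"][y:y+h,x:x+w],(400,400),interpolation=cv2.INTER_CUBIC) for f,x,y,w,h in(("side3.npz",180,110,100,100),("top3.npz",130,185,110,110))])
cv2.imwrite("pics/end.png",a[...,::-1])
```

```text
0.92 [-0.2 -2.7  3.1] 0.2493
0.84 [ 0.1 -0.3  2.4] 0.2447
0.76 [-0.4 -0.2 -0.2] 0.2397
0.68 [-0.7 -0.1 -0.7] 0.2341
0.6 [ 0.6 -0.6  0.1] 0.2278
0.52 [-0.1  0.3  0.7] 0.2209
0.44 [ 0.  -0.8  0.3] 0.2135
0.36 [0.5 0.1 0.1] 0.2055
0.28 [0.2 0.1 0.7] 0.1971
0.2 [0.7 0.1 0.6] 0.1884
0.16 [-0.  -0.2  0.4] 0.1843
0.14 [ 0.9 -0.7  0.3] 0.1821
0.12 [ 0.9  0.6 -0.4] 0.1798
0.1 [ 0.1  1.3 -0.6] 0.1775
0.08 [0.6 1.5 0.1] 0.1752
0.06 [ 0.5 -0.  -0.3] 0.1729
0.04 [ 0.7 -0.2 -0.4] 0.1705
0.02 [-0.7  0.4  0.2] 0.1682
0.0 [-3.8  0.  10.9] 0.1671
pressed t 43.98 q [-1.13  0.53  1.08  1.94 -0.56  1.    0.45] p [0.5282 0.1418 0.1731] F [-3.6  0.5 11.2] w 0.0003
away t 48.92 q [-0.94 -0.3   0.58  2.22  0.18  1.18 -0.2 ] p [0.3282 0.0419 0.2931] F [-0.6  0.1 -0.3] w 0.0003
bail_grip [[526.0, 154.0, 96.0, 230.0], [530.0, 142.0, 166.0, 630.0]]
shallow_box [[525.0, 153.0, 92.0, 840.0], [523.0, 159.0, 93.0, 570.0]]
deep_box [[522.0, 156.0, 42.0, 970.0], [529.0, 162.0, 43.0, 640.0]]
beaker [[717.0, -8.0, -1.0, 880.0], [716.0, 2.0, -1.0, 560.0]]
flask [[561.0, -428.0, 3.0, 950.0], [561.0, -423.0, 1.0, 650.0]]
```

View pics/end.png

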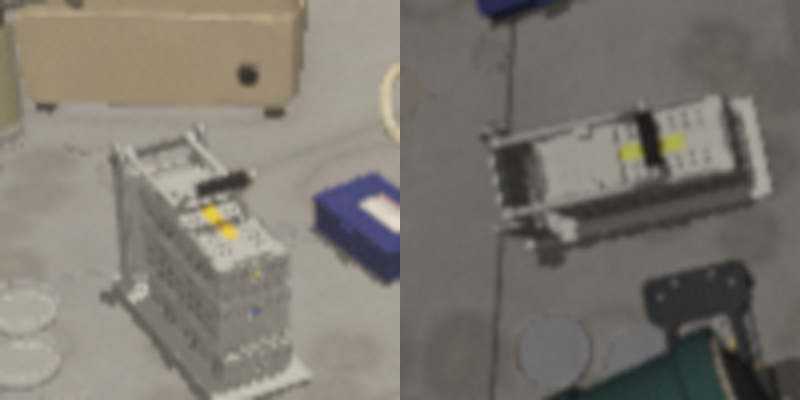

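The picture shows a square stack of three boxes with the bail closed, its grip at (225,183) lying over the yellow tag. Contact came exactly at the closed height. The beaker and flask haven't moved.

```bash
python3 -c "
from station import *
print(workorder.finish_job())"
```

```text
the job is handed in; nothing more can be done
None
```

The job is handed in at about 49 s of the 69 s: the deep and then the shallow box sit within the rims on the base box, the bail is closed flat on the top lid, and the beaker and flask stand where they were; the hand-in returned no verdict.

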